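Thread the spindle through the label roll stand

ROBOT

A 6-joint arm with a two-finger parallel gripper is mounted at the origin on a cart in front of the work surface, level with it; the furniture and walls round the work are solid. World frame = base frame: x ahead of the robot, y to its left, z up, the work surface at z = 0. Lengths are in m, angles in rad, forces in N, time in s.
With the tool pointing down it reaches from about 0.375 to 0.9 m from the base axis. Payload 3.1 kg.
Tool frame: the origin (TCP) lies between the finger pads; the fingertips stand 8 mm ahead of it and the grasp point (between the pads) lies 11 mm behind it; z points along the fingers, y is the line along which they close (so a half turn about z gives the same grasp; the last joint's range is limited). The gripper opens to 85 mm and grips with 20 to 120 N. Pads are 22 mm wide; open, the fingers measure 114 mm over their backs; the gripper's body (76 mm by 85 mm) begins 54 mm behind the grasp point. The pads swing forward as they close: fully open they stand 13 mm farther back than shut.
Start: joints at [1.145, 0.527, 1.433, -0, 1.181, -0.178], TCP at [0.153, 0.606, 0.239] pointing down, gripper open.
Joint ranges: [-3.08, 3.08], [-0.75, 2.2], [0.22, 2.44], [-1.43, 4.57], [0, 2.65], [-2.85, 2.85]. Speed limits (rad/s): [2.79, 2.79, 3.14, 3.14, 3.14, 3.14].

INTERFACE

Orientations are given as a unit quaternion [x, y, z, w].
In Python, from station import readout, cams, sign_off gives the robot as it stands.
- The arm moves only by the tool send_rows, never from a script. Its argument "commands" is text: rows parted by semicolons, each of 5 numbers parted by spaces: the finger opening in mm, from 0 to 85.4, then the shift along the tool's x, y, z each as a share of 0.02 m, from -1 to 1, then the turn about the tool's z as a share of 4 degrees, from -1 to 1. In form: grip dx dy dz spin; .... A call has 1 to 20 rows; each row shifts and turns the commanded pose from where the row before left it, along the tool's axes as they then stand; what a row does not reach is not made up. A row lasts 1/12 s, in which the tool goes at most 41.7 mm and 7.16 degrees, less where a joint would pass 70% of its speed; a pose out of reach is approached as far as the arm can. A call with a number of a shift or a turn outside -1 to 1 is refused whole. A call with a gripper value outside its range is refused whole. The fingers move at their own pace and stop on an object; "grip_force" is the grip in N (left out, the last holds). Time passes only in rows, so rows that do not move let the fingers close. It gives the time, the measured TCP pose, the force, the opening and the grip force at its end, in the units of the state.
- readout.sense(): the state, without advancing time (a new reading comes with each control period).
- cams.snapshot(name): name is "side" or "top" or "wrist"; returns a dict with "pixels" (384x512x3 uint8, red, green, blue), "intrinsics" (3x3 intrinsics, pixels), "dist" ([k1, k2, p1, p2, k3] as OpenCV has them; the pictures are not rectified), "eye" and "rotation" of the camera in the world. Camera axes: x right, y down, z forward; pixel columns grow to the right and rows downward; lengths in m; the calibration is good to about 2 mm. A picture is of the moment at which its call begins. There is no depth.
- sign_off(): hands the job in; it is judged then, once.
The state is a dict: "t": time; "q": joint angles; "qd": joint speeds; "tau": joint torques, N m; "tcp_pos": TCP position; "tool_rot": TCP orientation; "force": force on the tool from outside, world axes, zero at the start; "ft_torque": the same for the moment, N m; "finger_gap": opening from 0.0 (shut) to 1.0 (fully open); "gripper_force": force on a finger pad.
Only numpy, scipy, OpenCV 4.12 (cv2) and the standard library are available. Lean on these libraries where they do the work, as an engineer would, in place of code of your own. Each camera call takes 0.05 s, during which the arm holds its last target. There are 200 camera calls.

TASK

Draw the spindle with the orange grip out of its grey holder and thread it down through the upper arm of the blue label roll stand, the label roll and the lower arm, until its collar sits flat on the upper arm; then let go. The carriage on the stand may be clamped a little to either side along its rails, so feel for the hole with a light touch and never press or jam the spindle hard; do not disturb the other things on the cart.

Things in the scene. Friction and masses are not known exactly. Their poses are not given: they have to be found in the camera images.
- spindle: loose upright steel shaft, 12 mm diameter, 95 mm long, about 80 g, tip bevelled to 10 mm over the last 2.5 mm. Origin: centre of the tip; z up along the shaft. A round collar (30 mm across) lies at z = 95 to 100 mm, an orange square grip (22 x 22 mm, flats square to x and y) at z = 100 to 136 mm. At the start it hangs in the holder by its collar.
- spindle_grip (a point): point on the spindle's axis 122 mm above its tip, in the orange grip: where to take it, 22 mm across the flats
- spindle_holder: fixed grey block 46 x 46 mm on a 74 x 74 mm black foot, 100 mm tall in all, with a 13.6 mm upright hole through its centre in which the spindle is parked (draw it straight up by 100 mm). Origin under its centre, z up.
- label_stand: fixed stand, grey base 160 (x) by 96 (y) by 10 mm, x along its rails, z up, origin at the underside. On the rails a blue C-shaped carriage with two level arms and a post on the +y side holds a white label roll. The carriage is clamped hard where somebody left it: its holes lie on y = 0 at an unknown x from -20 to +20 mm. With the collar flat on the upper arm the spindle's tip is at z = 15 mm.
- upper_arm_mark (a point): point 110 mm above the stand's origin, on the top face of the carriage's upper arm (12 mm thick plate, 100 mm along x, y from -31 to +55 mm, smooth, nothing above it). NOT the hole: the arm's 14 mm hole is up to 20 mm from here along the stand's x, either way, at y = 0; find it by eye or by tapping or sliding lightly along that line.
- lower_arm_mark (a point): point 30 mm above the stand's origin, on the top face of the lower arm (12 mm thick); its 14 mm hole is straight below the upper one, free beneath down to z = 10 mm. Between the arms is the roll: 60 mm across, z = 34 to 94 mm in the stand's frame, 16 mm upright bore, floating up to 2 mm either way along the stand's y; it yields to about 1 N and the bevelled tip centres it.
- kidney_dish: pale grey kidney-shaped dish at the left, 237 x 126 x 44 mm; origin under its centre. Bystander.
- alcohol_bottle: white bottle with blue cap at the back, 49 mm across, 134 mm tall; origin under its centre. Bystander.
- brown_bottle: brown bottle with white cap at the back, 49 mm across, 122 mm tall; origin under its centre. Bystander.
- gel_pot: small blue pot with white cap at the back, 43 mm across, 60 mm tall; origin under its centre. Bystander.
- lancet_box: small white and green carton at the back, 31 x 47 x 72 mm; origin under its centre. Bystander.
There are look-alikes about, which are no part of the job. There is more than one size of the spindle; the job needs the middle-sized.

How it is judged:
By the outcome, as a careful person would: the job done as asked, in the order asked, and still so for the second after the job is handed in, with the robot touching nothing.
It also fails if it takes over 72 s, if anything falls off the work surface, if the arm or the gripper's body presses on something with over 40 N, if the wrist force passes 120 N, or if a joint passes its speed limit or range.

## Working session

There is one attempt and no reset: what is moved stays moved. The work goes in short steps, Python scripts to look and compute and a tool call to move; the robot and the scene stay as the last step left them, time stands still between calls to the robot, and variables do not carry over. Pictures are saved under pics/ and viewed, at most 10 in all, crops included, and the job is handed in when it is done.

Besides the shell and the picture viewer there is one more tool, called after "Emit:" as a command line: name --argument value ..., lists and objects as JSON in quotes. send_rows: Moves the arm, as the interface text tells. Its arguments: {"type":"object","properties":{"commands":{"type":"string"},"grip_force":{"type":"number"}},"required":["commands"]}

```bash
mkdir -p pics
cat > h.py <<'E'
import numpy as np, cv2
from station import readout, cams, sign_off
def snap(n, f=None):
    s=cams.snapshot(n)
    if f: cv2.imwrite('pics/'+f, cv2.cvtColor(s['pixels'],cv2.COLOR_RGB2BGR))
    return s
def ray(s,uv):
    p=cv2.undistortPoints(np.array([[uv]],float),np.array(s['intrinsics']),np.array(s['dist']))[0,0]
    d=np.array(s['rotation'])@np.array([p[0],p[1],1]); return np.array(s['eye']),d
def onz(s,uv,z):
    e,d=ray(s,uv); return e+d*(z-e[2])/d[2]
def tri(s1,a,s2,b):
    A=0;B=0
    for s,u in((s1,a),(s2,b)):
        e,d=ray(s,u); d=d/np.linalg.norm(d); P=np.eye(3)-np.outer(d,d); A=A+P; B=B+P@e
    return np.linalg.solve(A,B)
E
python3 - <<'E'
from h import *
a=snap('top');b=snap('side');
for s in(a,b): print(s['eye'],np.round(s['rotation'],2).tolist())
cv2.imwrite('pics/t.png',a['pixels'][:,:,::-1]);cv2.imwrite('pics/s.png',b['pixels'][:,:,::-1])
print(readout.sense())
E
```

```text
[0.38821212 0.04898003 1.07425358] [0.71, -0.7, 0.05, -0.04]
[ 0.57893017 -0.76448487  0.44899697] [0.83, 0.04, -0.02, -0.55]
{'t': 0.1, 'q': array([ 1.14548775e+00,  5.28380308e-01,  1.43374773e+00, -1.11916037e-05,
        1.18138661e+00, -1.78493193e-01]), 'qd': array([-0.00013682, -0.0011683 , -0.0027274 , -0.0009548 ,  0.00136865,
        0.00011268]), 'tau': array([-3.33007665e-04, -4.43308640e+01, -1.78585464e+01, -2.74683671e-04,
        3.90188899e-03,  1.80077086e-05]), 'tcp_pos': array([0.15241266, 0.60550244, 0.23843549]), 'tool_rot': array([ 1.23092521e-01,  9.92394734e-01, -9.19075321e-04, -2.80798725e-04]), 'force': array([ 0.41058719, -0.82686114, -0.01729928]), 'ft_torque': array([-0.03121345,  0.00943325,  0.00069232]), 'gripper_force': 0.0, 'finger_gap': 0.9987910715084534}
```

View pics/t.png

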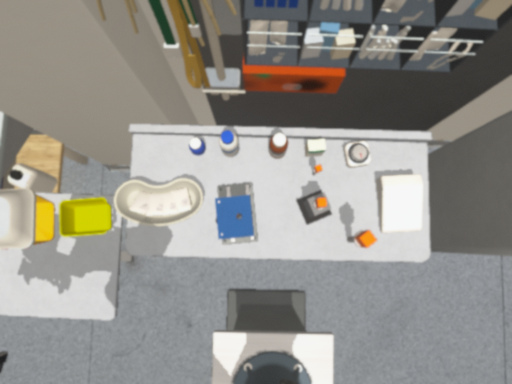

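View pics/s.png

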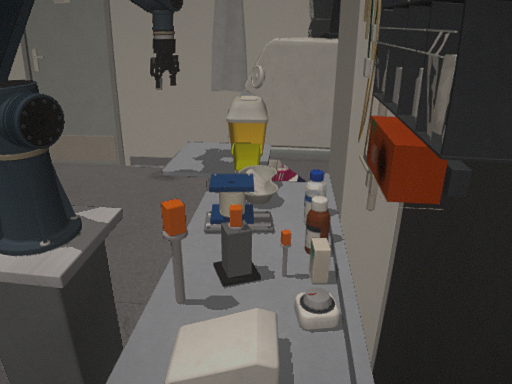

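The top view shows the holder with the middle spindle near (321,202) and the blue stand near (235,217), with a dark hole near (239,216). The side view confirms this, with decoy spindles standing outside the holder. `rotation` is a quaternion, so I'll convert it.

```bash
python3 - <<'E'
s=open('h.py').read().replace("np.array(s['rotation'])@","Rotation.from_quat(s['rotation']).as_matrix()@").replace("import numpy as np, cv2","import numpy as np, cv2\nfrom scipy.spatial.transform import Rotation")
open('h.py','w').write(s)
E
python3 - <<'E'
from h import *
a=snap('top');b=snap('side')
def comps(s,lo,hi,box,amin=15):
    h=cv2.cvtColor(s['pixels'],cv2.COLOR_RGB2HSV); m=cv2.inRange(h,lo,hi)
    k=np.zeros_like(m);x0,y0,x1,y1=box;k[y0:y1,x0:x1]=m[y0:y1,x0:x1]
    n,l,st,c=cv2.connectedComponentsWithStats(k)
    return [(st[i].tolist(),c[i].round(1).tolist(),cv2.minAreaRect(np.argwhere(l==i)[:,::-1].astype(np.float32))) for i in range(1,n) if st[i][4]>=amin]
for c in comps(a,(3,150,100),(18,255,255),(290,150,390,250)): print('orT',c,onz(a,c[1],.141))
for c in comps(b,(3,150,80),(18,255,255),(150,190,300,250)): print('orS',c)
for c in comps(a,(100,120,50),(120,255,255),(205,180,265,250)): print('blT',c,onz(a,c[1],.11)); print([onz(a,p,.11).round(4).tolist() for p in cv2.boxPoints(c[2])])
im=a['pixels'][175:255,205:345,::-1]
cv2.imwrite('pics/c.png',cv2.resize(im,None,fx=5.5,fy=5.5,interpolation=cv2.INTER_CUBIC))
E
```

```text
orT ([315, 165, 6, 7, 28], [317.7, 167.9], ((317.9000549316406, 167.79998779296875), (4.919349670410156, 5.366562843322754), 63.43495178222656)) [ 0.56843647 -0.09347824  0.141     ]
orT ([317, 198, 10, 9, 81], [321.1, 202.0], ((321.5, 202.0), (8.0, 9.0), 90.0)) [ 0.48588286 -0.10225391  0.141     ]
orT ([357, 231, 19, 16, 189], [366.0, 238.5], ((365.98004150390625, 238.64004516601562), (13.80000114440918, 14.399999618530273), 53.13010025024414)) [ 0.40166305 -0.20993619  0.141     ]
orS ([161, 199, 25, 37, 759], [173.4, 216.5], ((173.53688049316406, 216.90576171875), (35.761619567871094, 22.996078491210938), 84.80557250976562))
orS ([230, 205, 12, 22, 259], [235.5, 215.3], ((235.5, 215.5), (21.0, 11.0), 90.0))
orS ([281, 230, 10, 15, 135], [285.4, 237.0], ((285.5, 237.0), (14.0, 9.0), 90.0))
blT ([217, 196, 36, 42, 1248], [234.4, 216.6], ((233.6930694580078, 216.43069458007812), (39.60247802734375, 34.12977600097656), 84.2894058227539)) [0.44754445 0.10524093 0.11      ]
[[0.491, 0.1551, 0.11], [0.5016, 0.0718, 0.11], [0.4053, 0.0594, 0.11], [0.3949, 0.1417, 0.11]]
```

View pics/c.png

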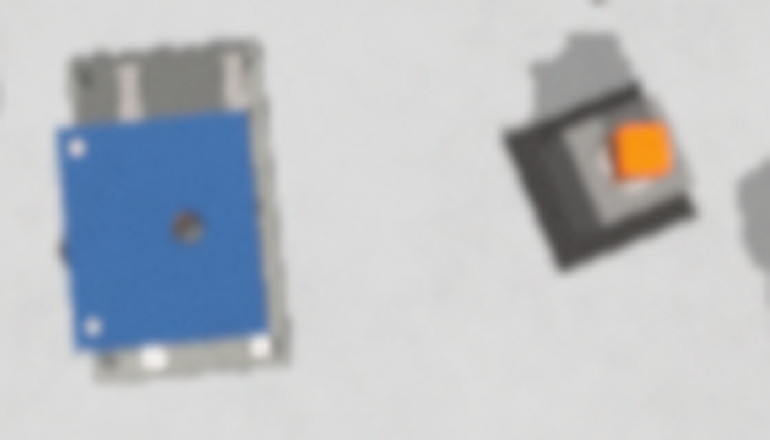

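The crop shows the arm's hole at crop (188,228), which is top pixel (238.7,216). The orange grip is at crop (643,150). Next I'll plan a hover above the grip.

```bash
cat >> h.py <<'E'
def go(target,yawref=None):
    st=readout.sense();R=Rotation.from_quat(st['tool_rot']).as_matrix()
    d=R.T@(np.array(target)-st['tcp_pos'])
    yaw=np.degrees(np.arctan2(R[1,1],R[0,1]))
    print('t',round(st['t'],2),'pos',st['tcp_pos'].round(4),'yaw(y axis)',yaw.round(2),'force',st['force'].round(2),'tq',st['ft_torque'].round(3),'gap',st['finger_gap'],'gf',st['gripper_force'],'tilt',R[:,2].round(4))
    print('units',(d/.02).round(3),'q',st['q'].round(2))
E
python3 - <<'E'
from h import *
a=snap('top')
print('hole',onz(a,(238.7,216),.11))
h=cv2.cvtColor(a['pixels'],cv2.COLOR_RGB2HSV)[206:226,229:249];g=cv2.cvtColor(a['pixels'],cv2.COLOR_RGB2GRAY)[206:226,229:249]
m=(cv2.inRange(h,(100,120,50),(120,255,255))==0)&(np.add.outer((np.arange(20)-10)**2,(np.arange(20)-10)**2)<30)
y,x=np.nonzero(m);print(len(x),x.mean()+229,y.mean()+206,onz(a,(x.mean()+229,y.mean()+206),.11))
go((.486,-.102,.26))
E
```

```text
hole [0.44929258 0.09476922 0.11      ]
34 238.52941176470588 215.85294117647058 [0.4496417  0.09519834 0.11      ]
t 0.25 pos [0.1525 0.6058 0.2388] yaw(y axis) 75.86 force [ 0.24  0.57 -0.26] tq [-0.019 -0.004  0.008] gap 0.9984690808429031 gf 0.0 tilt [-4.e-04 -9.e-04 -1.e+00]
units [-24.813 -30.245  -1.032] q [ 1.15  0.53  1.43  0.    1.18 -0.18]
```

Emit:
send_rows --commands "85 -.69 -.84 -.05 0;85 -.69 -.84 -.05 0;85 -.69 -.84 -.05 0;85 -.69 -.84 -.05 0;85 -.69 -.84 -.05 0;85 -.69 -.84 -.05 0;85 -.69 -.84 -.05 0;85 -.69 -.84 -.05 0;85 -.69 -.84 -.05 0;85 -.69 -.84 -.05 0;85 -.69 -.84 -.05 0;85 -.69 -.84 -.05 0;85 -.69 -.84 -.05 0;85 -.69 -.84 -.05 0;85 -.69 -.84 -.05 0;85 -.69 -.84 -.05 0;85 -.69 -.84 -.05 0;85 -.69 -.84 -.05 0"

```text
t: 1.75
tcp_pos: [0.3199, 0.2512, 0.2575]
tool_rot: [0.123, 0.992, 0.0, 0.0]
force: [0.4, -0.1, -0.4]
finger_gap: 0.995
gripper_force: 0.0
```

Emit:
send_rows --commands "85 -.69 -.84 0 0;85 -.69 -.84 0 0;85 -.69 -.84 0 0;85 -.69 -.84 0 0;85 -.69 -.84 0 0;85 -.69 -.84 0 0;85 -.69 -.84 0 0;85 -.69 -.84 0 0;85 -.69 -.84 0 0;85 -.69 -.84 0 0;85 -.69 -.84 0 0;85 -.69 -.84 0 0;85 -.69 -.84 0 0;85 -.69 -.84 0 0;85 -.69 -.84 0 0;85 -.69 -.84 0 0;85 -.69 -.84 0 0;85 -.69 -.84 0 0;85 0 0 0 0;85 0 0 0 0"

```text
t: 3.42
tcp_pos: [0.4868, -0.1025, 0.2571]
tool_rot: [0.124, 0.992, 0.0, -0.0]
force: [0.1, 0.7, 0.4]
finger_gap: 0.993
gripper_force: 0.0
```

Run:
```python
from h import *
s=snap('wrist','w1.png');go((.486,-.102,.26));print(s['eye'])
```

```text
t 3.47 pos [ 0.4861 -0.1016  0.257 ] yaw(y axis) 75.81 force [0.47 0.09 0.24] tq [0.024 0.011 0.002] gap 0.9968625356714129 gf 0.0 tilt [-1.2e-03  9.0e-04 -1.0e+00]
units [-0.    -0.022 -0.149] q [-0.43  0.33  1.73  0.    1.08 -1.75]
[ 0.40764274 -0.08231217  0.39126169]
```

View pics/w1.png

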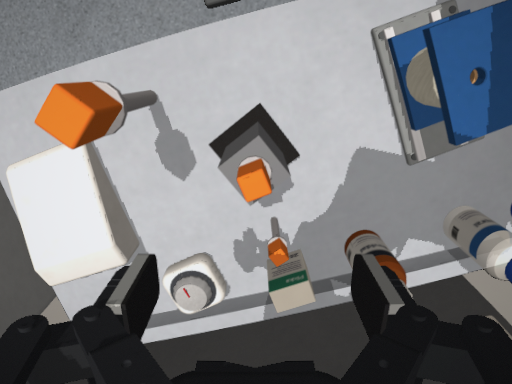

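The wrist view shows the grip at (253,181) and the arm hole at (475,76). Next I'll measure the grip's centre and yaw.

Run:
```python
from h import *
s=snap('wrist')
h=cv2.cvtColor(s['pixels'],cv2.COLOR_RGB2HSV);m=cv2.inRange(h,(3,150,80),(18,255,255))[140:220,220:290]
v=h[140:220,220:290,2];print(np.unique(v[m>0]//8*8,return_counts=True))
t,_=cv2.threshold(v[m>0],0,255,cv2.THRESH_OTSU);print(t)
big=np.hstack([cv2.resize(x,None,fx=5,fy=5,interpolation=cv2.INTER_NEAREST) for x in (s['pixels'][140:220,220:290,::-1].copy(),)])
cv2.imwrite('pics/g.png',big)
for nm,mm in(('all',m>0),('hi',(m>0)&(v>t)),('lo',(m>0)&(v<=t))):
    r=cv2.minAreaRect(np.argwhere(mm)[:,::-1].astype(np.float32)+np.float32([220,140]));print(nm,mm.sum(),r)
    P=[onz(s,p,.141) for p in cv2.boxPoints(r)]
    print(np.mean(P,0).round(4));e=[P[(i+1)%4]-P[i] for i in range(4)]
    print([(round(np.linalg.norm(x)*1e3,1),round(np.degrees(np.arctan2(x[1],x[0])),1)) for x in e])
h=h[55:95,455:495];mm=(cv2.inRange(h,(100,120,50),(120,255,255))==0)
y,x=np.nonzero(mm);print('hole',len(x),x.mean()+455,y.mean()+55,onz(s,(x.mean()+455,y.mean()+55),.11))
```

```text
(array([104, 112, 120, 128, 136, 144, 152, 160, 168, 176, 184, 192, 200,
       208, 216, 224, 232], dtype=uint8), array([  1,  29,  16,   8,   7,  97, 125,   7,   6,  10,   6,  11,   8,
        13,  25,  52, 609]))
190.0
all 1030 ((252.1724090576172, 181.93104553222656), (35.65350341796875, 30.82542610168457), 68.19859313964844)
[ 0.4822 -0.1024  0.141 ]
[(np.float64(23.3), np.float64(98.2)), (np.float64(28.1), np.float64(7.4)), (np.float64(24.0), np.float64(-81.1)), (np.float64(28.4), np.float64(-174.1))]
hi 718 ((252.32760620117188, 186.56893920898438), (26.554433822631836, 27.66860580444336), 68.19859313964844)
[ 0.4857 -0.1032  0.141 ]
[(np.float64(21.1), np.float64(98.3)), (np.float64(21.1), np.float64(7.2)), (np.float64(21.6), np.float64(-81.1)), (np.float64(21.3), np.float64(-174.1))]
lo 312 ((252.25860595703125, 181.8965606689453), (35.65350341796875, 30.639728546142578), 68.19859313964844)
[ 0.4821 -0.1023  0.141 ]
[(np.float64(23.1), np.float64(98.2)), (np.float64(28.1), np.float64(7.4)), (np.float64(23.9), np.float64(-81.1)), (np.float64(28.4), np.float64(-174.1))]
hole 96 472.4166666666667 77.78125 [0.44869941 0.09131154 0.11      ]
```

View pics/g.png

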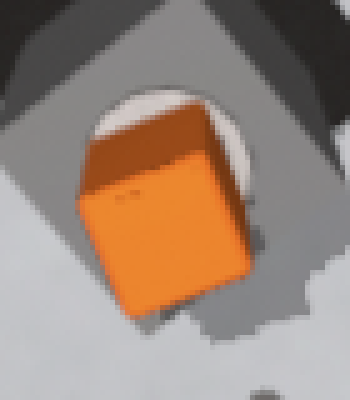

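Emit:
send_rows --commands "50 0 0 0 -1;50 0 0 0 -1;50 0 0 0 -1;50 0 0 0 -1;50 0 0 0 -1;50 0 0 0 -.55;50 .03 -.08 1 0;50 0 0 1 0;50 0 0 1 0;50 0 0 .5 0;50 0 0 0 0;50 0 0 0 0"

```text
t: 4.52
tcp_pos: [0.4856, -0.1024, 0.1871]
tool_rot: [-0.071, 0.997, 0.0, -0.001]
force: [0.5, 0.5, -0.3]
finger_gap: 0.588
gripper_force: 0.0
```

Run:
```python
from h import *
go((.4857,-.1032,.117));s=snap('wrist','w2.png')
h=cv2.cvtColor(s['pixels'],cv2.COLOR_RGB2HSV);m=cv2.inRange(h,(3,150,190),(18,255,255))
n,l,st,c=cv2.connectedComponentsWithStats(m)
for i in range(1,n):
    if st[i][4]>150:
        r=cv2.minAreaRect(np.argwhere(l==i)[:,::-1].astype(np.float32));P=[onz(s,p,.141) for p in cv2.boxPoints(r)]
        e=P[1]-P[0];f=P[2]-P[1];print(st[i],np.mean(P,0).round(4),np.linalg.norm(e),np.linalg.norm(f),np.degrees(np.arctan2(e[1],e[0])),np.degrees(np.arctan2(f[1],f[0])))
```

```text
t 4.52 pos [ 0.4856 -0.1024  0.1871] yaw(y axis) 98.13 force [ 0.46  0.5  -0.28] tq [ 0.035 -0.012  0.015] gap 0.5877424286470887 gf 0.0 tilt [-1.6e-03  9.0e-04 -1.0e+00]
units [-0.005 -0.046  3.506] q [-0.43  0.43  1.8   0.    0.91 -2.15]
[   0    0   78   88 4637] [ 0.3999 -0.2304  0.141 ] 0.03859410014990428 0.03834691755615945 122.04939768334553 39.37172355197333
[ 234  208   37   34 1238] [ 0.4859 -0.1036  0.141 ] 0.020262367539757038 0.02067719351476491 98.12609375390608 8.988803274585992
```

View pics/w2.png

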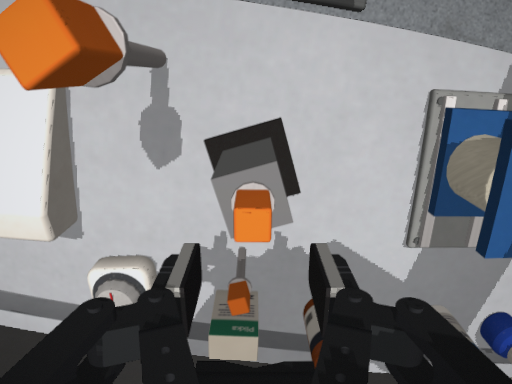

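The grip is square to the fingers and centred between them at (252,215). I'll descend and grip.

Emit:
send_rows --commands "50 0 -.06 1 0;50 0 0 1 0;50 0 0 1 0;50 0 0 .5 0;50 0 0 0 0;15 0 0 0 0;15 0 0 0 0;15 0 0 0 0;15 0 0 0 0;15 0 0 0 0;15 0 0 0 0;15 0 0 0 0;15 0 0 0 0" --grip_force 50

```text
t: 5.65
tcp_pos: [0.4873, -0.1047, 0.1186]
tool_rot: [-0.07, 0.998, -0.0, 0.001]
force: [0.3, 1.9, 7.4]
finger_gap: 0.248
gripper_force: 49.8
```

Run:
```python
from h import *
go((.486,-.1036,.117))
```

```text
t 5.65 pos [ 0.4873 -0.1047  0.1186] yaw(y axis) 98.05 force [0.35 1.87 7.45] tq [ 0.372 -0.023 -0.016] gap 0.24848798142951461 gf 49.790579080581665 tilt [ 2.5e-03 -7.0e-04 -1.0e+00]
units [0.056 0.063 0.081] q [-0.44  0.55  1.86  0.    0.73 -2.15]
```

Emit:
send_rows --commands "15 0 0 -.2 0;15 0 0 -.4 0;15 0 0 -.5 0;15 0 0 -.5 0;15 0 0 -.5 0;15 0 0 -.5 0;15 0 0 -.5 0;15 0 0 -.5 0;15 0 0 -.5 0;15 0 0 -.5 0;15 0 0 -.5 0;15 0 0 -.5 0;15 0 0 -.5 0;15 0 0 -.5 0;15 0 0 0 0"

```text
t: 6.9
tcp_pos: [0.4874, -0.1053, 0.2516]
tool_rot: [-0.07, 0.998, -0.001, 0.002]
force: [1.0, 0.7, -0.8]
finger_gap: 0.245
gripper_force: 49.2
```

Run:
```python
from h import *
go((.4495,.094,.27));s=snap('side');cv2.imwrite('pics/s2.png',cv2.resize(s['pixels'][130:290,150:310,::-1],None,fx=3.5,fy=3.5))
```

```text
t 6.9 pos [ 0.4874 -0.1053  0.2516] yaw(y axis) 98.07 force [ 1.04  0.67 -0.77] tq [-0.013 -0.082  0.043] gap 0.2448093662048983 gf 49.22973811626434 tilt [ 0.0039 -0.0023 -1.    ]
units [ 0.473 10.129 -0.95 ] q [-0.44  0.34  1.73 -0.    1.07 -2.15]
```

View pics/s2.png

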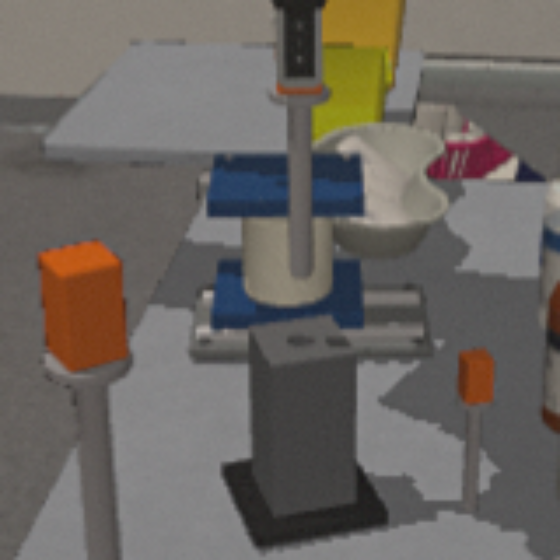

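The spindle is held upright and clear of the holder. I'll carry it over the hole with the tip about 10 mm above the arm.

Emit:
send_rows --commands "15 .04 .5 0 0;15 .04 .86 0 0;15 .04 .86 0 0;15 .04 .86 0 0;15 .04 .86 0 0;15 .04 .86 0 0;15 .04 .86 0 0;15 .04 .86 0 0;15 .04 .86 0 0;15 .04 .86 0 0;15 .04 .86 0 0;15 .03 .86 0 0;15 0 .2 0 0;15 0 0 .3 0;15 0 0 .3 0;15 0 0 .1 0;15 0 0 0 0;15 0 0 0 0"

```text
t: 8.45
tcp_pos: [0.4486, 0.0946, 0.2348]
tool_rot: [-0.07, 0.998, -0.0, -0.001]
force: [0.5, -0.3, -0.6]
finger_gap: 0.254
gripper_force: 49.1
```

Run:
```python
from h import *
go((.4497,.0952,.23));s=snap('wrist');cv2.imwrite('pics/w3.png',s['pixels'][:,:,::-1])
```

```text
t 8.45 pos [0.4486 0.0946 0.2348] yaw(y axis) 97.99 force [ 0.46 -0.29 -0.63] tq [-0.027  0.026 -0.019] gap 0.25434438853220814 gf 49.128849506378174 tilt [-1.1e-03 -1.0e-04 -1.0e+00]
units [-0.058  0.025  0.242] q [-0.04  0.31  1.84 -0.    0.99 -1.75]
```

View pics/w3.png

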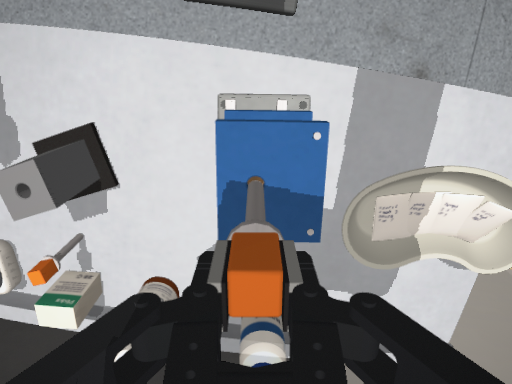

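The tip is at about (256,185), with the hole just behind it near (257,180). I'll zoom in on that.

Run:
```python
from h import *
s=snap('wrist');cv2.imwrite('pics/w3c.png',cv2.resize(s['pixels'][165:225,226:286,::-1],None,fx=10,fy=10,interpolation=cv2.INTER_NEAREST))
for x,y in((.4497,.0952),(.4487,.0913)):
  for z in(.11,):
    R=Rotation.from_quat(s['rotation']).as_matrix();p=R.T@(np.array([x,y,z])-s['eye'])
    print(cv2.projectPoints(p.reshape(1,1,3),np.zeros(3),np.zeros(3),np.array(s['intrinsics']),np.array(s['dist']))[0].ravel())
```

```text
[255.06633638 184.116885  ]
[250.34833625 182.26439667]
```

View pics/w3c.png

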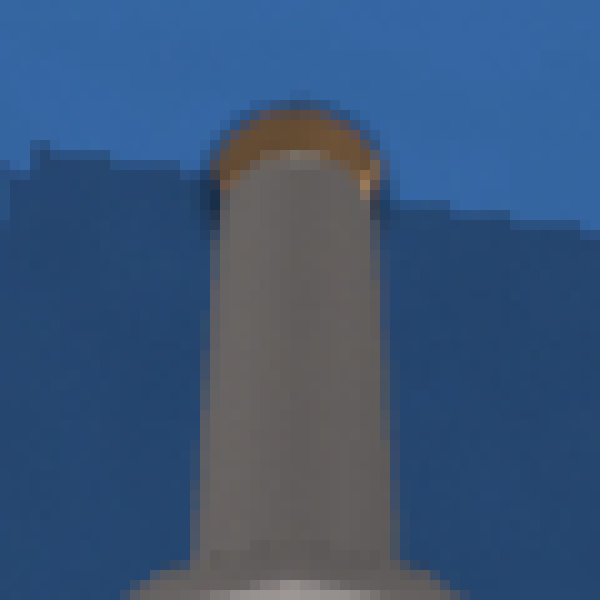

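The hole centre is at about x = 255.2 px, y = 183 px. The tip's descent would land about 1 mm toward −x, so I'll shift +1.1 mm in world x and descend lightly to just past the surface.

Emit:
send_rows --commands "15 -.055 0 .1 0;15 0 0 .15 0;15 0 0 .1 0;15 0 0 .1 0;15 0 0 .05 0;15 0 0 .05 0;15 0 0 .05 0;15 0 0 .05 0;15 0 0 0 0;15 0 0 0 0"

```text
t: 9.38
tcp_pos: [0.4497, 0.0954, 0.2223]
tool_rot: [-0.07, 0.998, 0.0, -0.0]
force: [0.2, -0.1, -0.1]
finger_gap: 0.248
gripper_force: 49.1
```

Run:
```python
from h import *
go((.4497,.0952,.125))
```

```text
t 9.38 pos [0.4497 0.0954 0.2223] yaw(y axis) 98.06 force [ 0.2  -0.12 -0.15] tq [-0.025  0.     0.062] gap 0.2478014933642329 gf 49.131717681884766 tilt [-1.e-04  0.e+00 -1.e+00]
units [ 1.000e-03 -1.000e-02  4.864e+00] q [-0.03  0.33  1.85 -0.    0.96 -1.75]
```

No contact yet. I'll go another 4 mm gently.

Emit:
send_rows --commands "15 0 0 .05 0;15 0 0 .05 0;15 0 0 .05 0;15 0 0 .05 0;15 0 0 0 0;15 0 0 0 0"

```text
t: 9.88
tcp_pos: [0.4497, 0.0954, 0.2182]
tool_rot: [-0.07, 0.998, 0.0, -0.0]
force: [-0.7, -0.1, -0.4]
finger_gap: 0.247
gripper_force: 49.1
```

Run:
```python
from h import *
go((.4497,.0952,.125))
```

```text
t 9.88 pos [0.4497 0.0954 0.2182] yaw(y axis) 98.06 force [-0.73 -0.09 -0.37] tq [-0.029  0.074 -0.031] gap 0.2471587279514446 gf 49.13149952888489 tilt [-1.e-04  0.e+00 -1.e+00]
units [ 1.000e-03 -9.000e-03  4.662e+00] q [-0.03  0.34  1.86  0.    0.95 -1.75]
```

No axial force, and the tip is about 5 mm into the arm. I'll continue past the arm and the roll entry.

Emit:
send_rows --commands "15 0 0 .1 0;15 0 0 .1 0;15 0 0 .1 0;15 0 0 .1 0;15 0 0 .1 0;15 0 0 .1 0;15 0 0 .1 0;15 0 0 0 0"

```text
t: 10.55
tcp_pos: [0.4495, 0.0954, 0.2039]
tool_rot: [-0.07, 0.998, 0.0, -0.0]
force: [-0.4, -0.7, 0.1]
finger_gap: 0.253
gripper_force: 49.2
```

Run:
```python
from h import *
go((.4497,.0952,.125))
```

```text
t 10.55 pos [0.4495 0.0954 0.2039] yaw(y axis) 98.06 force [-0.43 -0.73  0.11] tq [-0.013  0.005 -0.015] gap 0.25289452587441125 gf 49.17125880718231 tilt [-8.e-04 -0.e+00 -1.e+00]
units [-0.011 -0.01   3.943] q [-0.03  0.36  1.87 -0.    0.91 -1.75]
```

Emit:
send_rows --commands "15 0 0 .12 0;15 0 0 .12 0;15 0 0 .12 0;15 0 0 .12 0;15 0 0 .12 0;15 0 0 .12 0;15 0 0 .12 0;15 0 0 .12 0"

```text
t: 11.22
tcp_pos: [0.4497, 0.0954, 0.1849]
tool_rot: [-0.07, 0.998, -0.0, -0.0]
force: [-0.3, 0.7, -0.8]
finger_gap: 0.249
gripper_force: 49.2
```

Emit:
send_rows --commands "15 0 0 .12 0;15 0 0 .12 0;15 0 0 .12 0;15 0 0 .12 0;15 0 0 .12 0;15 0 0 .12 0;15 0 0 .12 0;15 0 0 .12 0;15 0 0 .12 0;15 0 0 .12 0;15 0 0 .12 0;15 0 0 0 0"

```text
t: 12.22
tcp_pos: [0.4494, 0.0954, 0.1582]
tool_rot: [-0.07, 0.998, 0.0, -0.0]
force: [-0.2, -0.4, -0.6]
finger_gap: 0.25
gripper_force: 49.2
```

Run:
```python
from h import *
go((.4497,.0952,.1286))
```

```text
t 12.22 pos [0.4494 0.0954 0.1582] yaw(y axis) 98.06 force [-0.21 -0.42 -0.62] tq [-0.009  0.012 -0.023] gap 0.24993904611489123 gf 49.175246357917786 tilt [-9.e-04  0.e+00 -1.e+00]
units [-0.012 -0.011  1.482] q [-0.03  0.44  1.92 -0.    0.78 -1.75]
```

Emit:
send_rows --commands "15 0 0 .12 0;15 0 0 .12 0;15 0 0 .12 0;15 0 0 .12 0;15 0 0 .12 0;15 0 0 .05 0;15 0 0 .05 0;15 0 0 .05 0;15 0 0 .05 0;15 0 0 0 0"

```text
t: 13.05
tcp_pos: [0.4497, 0.0954, 0.1426]
tool_rot: [-0.07, 0.998, -0.0, -0.0]
force: [0.0, 0.2, -1.4]
finger_gap: 0.249
gripper_force: 49.2
```

Run:
```python
from h import *
go((.4497,.0952,.1286))
```

```text
t 13.05 pos [0.4497 0.0954 0.1426] yaw(y axis) 98.06 force [ 0.01  0.24 -1.44] tq [ 0.021 -0.034  0.027] gap 0.24924819282821936 gf 49.17501747608185 tilt [-2.e-04 -0.e+00 -1.e+00]
units [-0.001 -0.009  0.699] q [-0.03  0.47  1.93 -0.    0.74 -1.75]
```

Emit:
send_rows --commands "15 0 0 .05 0;15 0 0 .05 0;15 0 0 .05 0;15 0 0 .05 0;15 0 0 0 0"

```text
t: 13.47
tcp_pos: [0.4496, 0.0954, 0.1385]
tool_rot: [-0.07, 0.998, 0.0, -0.0]
force: [-0.4, 0.5, -0.3]
finger_gap: 0.249
gripper_force: 49.2
```

Emit:
send_rows --commands "15 0 0 .1 0;15 0 0 .1 0;15 0 0 .1 0;15 0 0 .05 0;15 0 0 .05 0;15 0 0 0 0;15 0 0 0 0"

```text
t: 14.05
tcp_pos: [0.4497, 0.0954, 0.1306]
tool_rot: [-0.07, 0.998, 0.0, -0.0]
force: [-0.4, -0.1, 0.1]
finger_gap: 0.25
gripper_force: 49.2
```

Run:
```python
from h import *
go((.4497,.0952,.1286))
```

```text
t 14.05 pos [0.4497 0.0954 0.1306] yaw(y axis) 98.06 force [-0.42 -0.06  0.13] tq [-0.009 -0.061 -0.028] gap 0.2500231435706227 gf 49.1747260093689 tilt [-2.e-04 -0.e+00 -1.e+00]
units [ 0.002 -0.008  0.102] q [-0.03  0.49  1.94 -0.    0.7  -1.75]
```

Threaded freely. I'll seat it with 0.6 mm steps.

Emit:
send_rows --commands "15 0 0 .03 0;15 0 0 .03 0;15 0 0 .02 0;15 0 0 0 0;15 0 0 0 0"

```text
t: 14.47
tcp_pos: [0.4497, 0.0954, 0.1291]
tool_rot: [-0.07, 0.998, -0.0, -0.0]
force: [-0.2, -0.1, -0.2]
finger_gap: 0.252
gripper_force: 49.2
```

Emit:
send_rows --commands "15 0 0 .02 0;15 0 0 .02 0;15 0 0 0 0;15 0 0 0 0"

```text
t: 14.8
tcp_pos: [0.4498, 0.0954, 0.1286]
tool_rot: [-0.07, 0.998, -0.0, 0.0]
force: [-2.2, 1.1, 3.6]
finger_gap: 0.252
gripper_force: 49.8
```

The collar is touching at 3.6 N. I'll release and check.

Emit:
send_rows --commands "30 0 0 0 0;45 0 0 0 0;45 0 0 0 0;45 0 0 0 0;45 0 0 -.2 0;45 0 0 -.5 0;45 0 0 -1 0;45 0 0 -1 0;45 0 0 -1 0;45 0 0 -1 0;45 0 0 -.5 0;45 0 0 0 0;45 0 0 0 0"

```text
t: 15.88
tcp_pos: [0.4498, 0.0954, 0.2327]
tool_rot: [-0.07, 0.998, -0.0, 0.001]
force: [-0.9, 0.6, -0.4]
finger_gap: 0.526
gripper_force: 0.0
```

Run:
```python
from h import *
go((.4497,.0952,.1286));s=snap('side');w=snap('wrist')
i=cv2.resize(s['pixels'][150:250,180:300,::-1],None,fx=4,fy=4);j=cv2.resize(w['pixels'][120:260,200:300,::-1],None,fx=2.857,fy=2.857)
cv2.imwrite('pics/f.png',np.hstack([i,cv2.resize(j,(286,400))]))
```

```text
t 15.88 pos [0.4498 0.0954 0.2327] yaw(y axis) 98.06 force [-0.93  0.58 -0.35] tq [0.067 0.018 0.017] gap 0.5264490999208613 gf 0.0 tilt [ 0.0014 -0.     -1.    ]
units [ 0.015 -0.007  5.207] q [-0.03  0.32  1.84  0.    0.98 -1.75]
```

View pics/f.png

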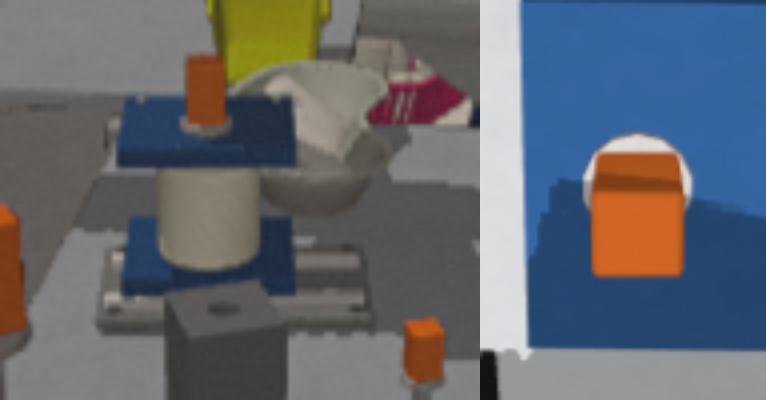

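The collar sits flat on the upper arm, the grip stands upright and the gripper is clear.

```bash
python3 -c "
from station import sign_off
print(sign_off())"
```

```text
the job is handed in; nothing more can be done
None
```

The middle-sized spindle is threaded through the upper arm, the roll and the lower arm. Its collar sits flat on the upper arm, the gripper has let go and is clear, and the job was handed in at about 16 s.

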